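# Close the swarf trap of a record-cutting lathe

## Robot

A 6-joint arm with a two-finger parallel gripper is mounted at the origin on the work surface. World frame = base frame: x ahead of the robot, y to its left, z up, the work surface at z = 0. Lengths are in mm, angles in degrees, forces in N, time in s.
With the tool pointing down it reaches from about 300 to 850 mm from the base axis. Payload 4.2 kg.
Tool frame: the origin (TCP) lies at the very end of the fingers, on their centre line; the grasp point (between the pads) lies 19 mm behind it; z points along the fingers, y is the line along which they close (so a half turn about z gives the same grasp; the last joint's range is limited). The gripper opens to 91 mm and grips with 3 to 60 N. Pads are 32 mm wide; open, the fingers measure 118 mm over their backs; the gripper's body (76 mm by 178 mm) begins 60 mm behind the grasp point.
Start: joints at [74.542, 18.312, 89.639, -0, 72.044, -1.146], TCP at [142.147, 557.169, 213.976] pointing down, gripper open.
Joint ranges: [-177.97, 177.97], [-48.28, 115.42], [12.27, 149.76], [-77.06, 257.06], [2.81, 150.46], [-146.56, 146.56]. Speed limits (degrees/s): [147.25, 147.25, 180, 180, 180, 180].

## Interface

Orientations are given as [roll, pitch, yaw] about the fixed x, y, z axes, in that order (R = Rz(yaw) Ry(pitch) Rx(roll)).
In Python, from workcell import * gives the robot as it stands.
- The arm moves only by the tool move_arm, never from a script. Its argument "motion" is a list of rows, each a list of 3 entries, a list of its own where there are three numbers: the finger opening in mm, from 0 to 91.2, then the shift along the world's x, y, z in units of 25 mm (1.0 is 25 mm), then the turn, a rotation vector about the world's x, y, z in units of 4 degrees (1.0 is 4 degrees). In form: [[grip, [x, y, z], [ax, ay, az]], ...]. A call has 1 to 20 rows; each row shifts and turns the commanded pose from where the row before left it; what a row does not reach is not made up. A row lasts 1/12 s, in which the tool goes at most 41.7 mm and 7.16 degrees, less where a joint would pass 70% of its speed; a pose out of reach is approached as far as the arm can. A call with a number of a shift or a turn outside -1 to 1 is refused whole. A call with a gripper value outside its range is refused whole. The fingers move at their own pace and stop on an object; "grip_force" is the grip in N (left out, the last holds). Time passes only in rows, so rows that do not move let the fingers close. It gives the time, the measured TCP pose, the force, the opening and the grip force at its end, in the units of the state.
- state(): the state, without advancing time (a new reading comes with each control period).
- grab_frame(name): name is "side" or "top" or "wrist"; returns the picture (384x512x3 uint8, blue, green, red); there is no depth.
- camera_info(name): a dict with "fx", "fy", "cx", "cy" (pixels), "k1" (the pictures are not rectified: a ray, as slopes to the right and down, at radius r is drawn at 1 + k1 r^2 times it, then the intrinsics apply), "rvec" (rotation vector, rad) and "tvec" (3), from world to camera coordinates, as OpenCV has them. Camera axes: x right, y down, z forward; pixel columns grow to the right and rows downward; lengths in mm; the calibration is good to about 2 mm. A picture is of the moment at which its call begins: read the wrist's pose just before it. camera_info takes no time and is no camera call; for the wrist camera it gives the pose at the moment of the call.
- job_done(): hands the job in; it is judged then, once.
The state is a dict: "time_s": time; "qpos": joint angles; "qvel": joint speeds; "effort": joint torques, N m; "ee_pos": TCP position; "ee_rot": TCP orientation; "force": force on the tool from outside, world axes, zero at the start; "torque": the same for the moment, N m; "gripper_width": finger opening in mm; "gripper_force": force on a finger pad.
Only numpy, scipy, OpenCV 4.12 (cv2) and the standard library are available. Lean on these libraries where they do the work, as an engineer would, in place of code of your own. Each camera call takes 0.05 s, during which the arm holds its last target. There are 200 camera calls.

## Task

The filter of the swarf trap has been changed: put its loose metal cover back on. Hook the cover's front lip under the bar at the front of the opening, feeling for the bar as the top frame may sit a little forward or back, and keep it hooked while you pivot the rear down on the sprung filter. Press gently, without forcing it, until the catch snaps over the rear edge and the cover sits flat and flush; then let go, and leave everything else on the bench where it is.

Things in the scene. Friction and masses are not known exactly. Their poses are not given: they have to be found in the camera images.
- unit: The swarf trap: grey metal filter box 210 (x) x 140 (y) x 85 high mm, fixed. Origin on the bench; x runs from front (slot) to rear (catch), z up. Its top is a 20 mm deep frame (deck 85 mm up) with an opening 103 (x) x 66 (y) mm. The frame is clamped through slotted holes and sits up to 6 mm forward or back along x: this pose and its two points do not show it
- bay (a point): Unit frame (0, 0, 75 mm): where the closed cover's origin lies (axes parallel) if the frame sits mid-slot; else shifted along x with the frame, up to 6 mm. In the opening: side ledges 10 mm below the deck carrying the cover (from 18 mm before the middle to the rear), and a white sprung cassette 50 x 40 mm, top 2 mm below the deck, pushed 2 mm down by the cover against 3 N
- slot (a point): Unit frame (-51.5, 0, 85 mm): middle of the edge of the bar at the opening's front end, at deck height, if the frame sits mid-slot; else shifted along x with the frame, up to 6 mm. The bar is 5 mm thick and 14.5 mm deep along x; beneath it is a hollow slot 15 mm high, closed at its front. The cover's lip goes under the bar until the plate's front edge meets the bar's edge
- catch_part (a joint): The sprung steel catch on the deck behind the opening, 20 mm wide: 0 fully forward (rest, or snapped over the cover), up to 0.009 m pushed back to unit +x; 2 N at rest, 350 N/m. At rest it overhangs the opening's rear end by 5.5 mm, 0.8 mm above the deck; its nose slopes back, up to 13 mm above. The cover's rear edge coming down pushes it back, then it springs over
- cover: Loose aluminium cover, about 0.11 kg, lying right side up: plate 100 (x) x 62 (y) x 4 mm on 6 mm ribs, top 10 mm above the origin. Origin: middle of the underside; z up, -x towards the lip. Spare in the opening: 1.5 mm at each end, 2 mm at each side. The lip enters with the rear raised 0.4 to 0.6 rad. More than 35 N against the box bends it
- cover_rib (a point): Middle of the top of the cover's finger rib (cover frame 18, 0, 26 mm), axes as the cover's. The rib is 44 long (x), 12 thick (y) and 16 mm high above the plate; grip it across y. Closing the cover takes some 6 to 15 N pressed down on the rib
- cover_lip (a point): Middle of the front edge of the cover's lip (cover frame -62, 0, 2 mm), axes as the cover's. The lip is a tongue 4 mm thick, 50 mm wide, level with the underside, reaching 12 mm beyond the plate's front edge
- hygrometer: Bystander: white room hygrometer, 66 wide x 82 mm high, standing. Origin at its underside.
- disc_weight: Bystander: steel record weight, 76 mm across, 50 mm high. Origin at its underside.
- stylus_jar: Bystander: small glass jar, 38 mm across, 42 mm high. Origin at its underside.
- old_cassette: Bystander: the used filter cassette, 54 x 44 x 18 mm, lying. Origin at its underside.
- screwdriver: Bystander: screwdriver lying on the bench.
- swarf_brush: Bystander: brush lying on the bench.
- mug: Bystander: white mug, 80 mm across, 90 mm high. Origin at its underside.
Not all that is in view belongs to the job. What is shaped like the cover but blue is not meant.

How it is judged:
By the outcome, as a careful person would: the job done as asked, in the order asked, and still so for the second after the job is handed in, with the robot touching nothing.
It also fails if it takes over 53 s, if anything falls off the work surface, if the arm or the gripper's body presses on something with over 40 N, if the wrist force passes 120 N, or if a joint passes its speed limit or range.

## Working session

There is one attempt and no reset: what is moved stays moved. The work goes in short steps, Python scripts to look and compute and a tool call to move; the robot and the scene stay as the last step left them, time stands still between calls to the robot, and variables do not carry over. Pictures are saved under pics/ and viewed, at most 10 in all, crops included, and the job is handed in when it is done.

Besides the shell and the picture viewer there is one more tool, called after "Request:" as name(argument=value, ...), one argument or row to a line, values as JSON. move_arm: Moves the arm, as the interface text tells. Shifts and turns lie within -1 to 1; 1 stands for 25 mm of shift or 4 degrees of turn. Its arguments: {"type":"object","properties":{"motion":{"type":"array","items":{"type":"array"}},"grip_force":{"type":"number"}},"required":["motion"]}

```bash
mkdir -p pics; cat > h.py <<'E'
from workcell import *
import numpy as np, cv2
def save(n,f):
    im=grab_frame(n); cv2.imwrite('pics/'+f+'.png',im); return im
def ray(n,px,ci=None):
    ci=ci or camera_info(n)
    K=np.array([[ci['fx'],0,ci['cx']],[0,ci['fy'],ci['cy']],[0,0,1.]])
    p=np.array([[px]],float)
    u=(np.array(px,float)-[ci['cx'],ci['cy']])/[ci['fx'],ci['fy']]
    v=u.copy()
    for _ in range(30): v=u/(1+ci['k1']*(v@v))
    R=cv2.Rodrigues(np.array(ci['rvec'],float))[0];t=np.array(ci['tvec'],float).ravel()
    return -R.T@t, R.T@np.array([v[0],v[1],1])
def atz(n,px,z,ci=None):
    o,d=ray(n,px,ci); return o+d*(z-o[2])/d[2]
def proj(n,P,ci=None):
    ci=ci or camera_info(n)
    R=cv2.Rodrigues(np.array(ci['rvec'],float))[0];t=np.array(ci['tvec'],float).ravel()
    c=R@np.array(P,float)+t;s=c[:2]/c[2];s=s*(1+ci['k1']*(s@s))
    return s*[ci['fx'],ci['fy']]+[ci['cx'],ci['cy']]
E
python3 - <<'E'
from h import *
a=save('top','t0');b=save('side','s0')
print(state())
for n in('top','side'):print(ray(n,(256,192)))
cv2.imwrite('pics/t0b.png',cv2.resize(a,(800,600),interpolation=cv2.INTER_CUBIC))
E
```

```text
{'time_s': 0.1, 'qpos': array([ 7.45410655e+01,  1.83481582e+01,  8.96986428e+01, -3.47519955e-04,
        7.20430074e+01, -1.14477518e+00]), 'qvel': array([ 0.01360689, -0.09131131, -0.18615585,  0.04334249,  0.08079144,
       -0.03716363]), 'effort': array([ 4.13406324e-04, -4.13334489e+01, -2.32509631e+01,  7.28436559e-02,
        4.20854765e-02, -7.57022553e-05]), 'ee_pos': array([142.0349261 , 556.72753049, 213.20777935]), 'ee_rot': array([-1.79910203e+02, -1.46390262e-03,  1.65685947e+02]), 'force': array([ 0.88461179, -0.32380835, -0.10269132]), 'torque': array([ 0.00767475, -0.01068341, -0.02023685]), 'gripper_force': 0.0, 'gripper_width': 91.2799916527028}
(array([ 504.36393862,    3.32753746, 1270.84128985]), array([ 0.07799442,  0.01827297, -0.99705613]))
(array([  95.40885185, -550.39129549,  744.74592553]), array([ 0.48841811,  0.56048034, -0.66907716]))
```

View pics/t0b.png

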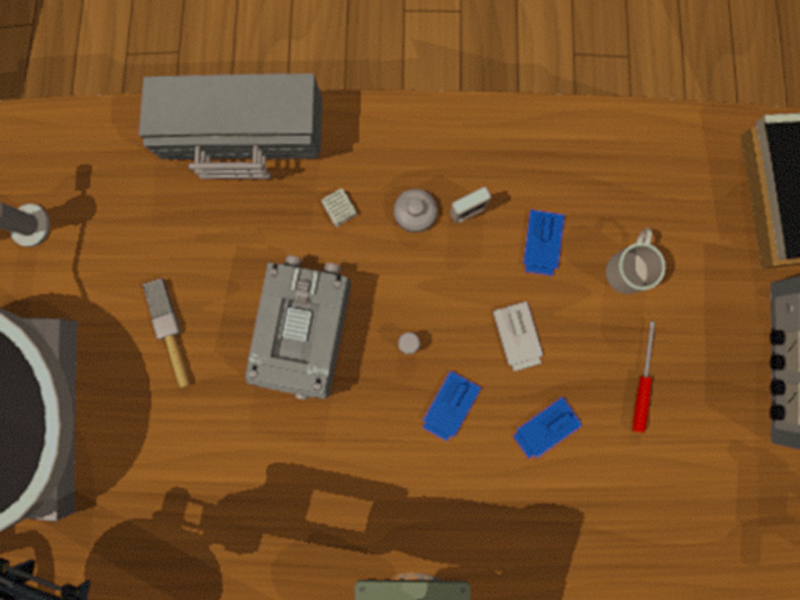

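View pics/s0.png

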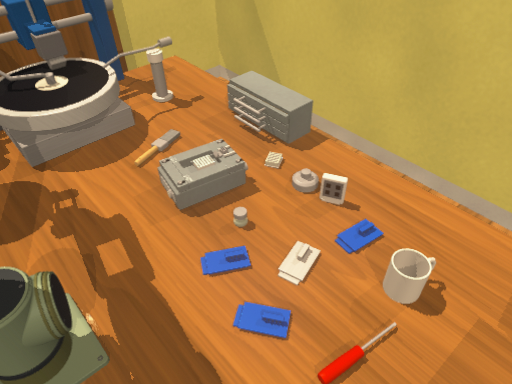

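The candidates for the cover in the enlarged top view are the blue plates at (545,242), (452,405) and (548,427), and the bare metal one at (517,335). Only the metal one fits, since blue is excluded. The unit is at (298,328) with its catch at the top of the picture (far side). I'll confirm both in one enlarged crop.

```bash
python3 - <<'E'
from h import *
a=cv2.imread('pics/t0.png')
u=cv2.resize(a[160:262,150:235],None,fx=5,fy=5,interpolation=cv2.INTER_CUBIC)
c=cv2.resize(a[185:245,308:355],None,fx=7,fy=7,interpolation=cv2.INTER_CUBIC)
H=max(u.shape[0],c.shape[0]);o=np.zeros((H,u.shape[1]+c.shape[1],3),np.uint8)
o[:u.shape[0],:u.shape[1]]=u;o[:c.shape[0],u.shape[1]:]=c
cv2.imwrite('pics/crop.png',o);print(o.shape,u.shape)
E
```

```text
(510, 754, 3) (510, 425, 3)
```

View pics/crop.png

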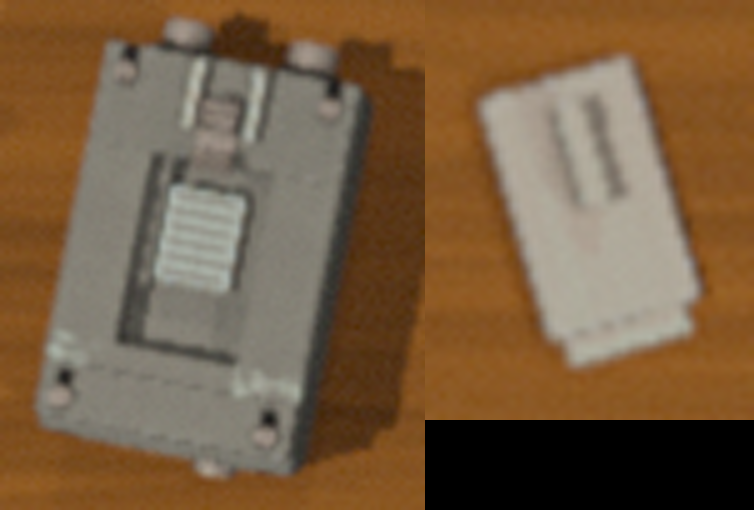

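The crop confirms that the bare metal cover has its rib towards the top (rear) and its tongue (lip) at the bottom, around (630,345). The unit's catch is at (215,140) and the opening's front edge runs from (118,342) to (238,362). Next I'll turn these into poses.

```bash
python3 - <<'E'
from h import *
U=lambda x,y:(149.6+x/5,159.6+y/5); C=lambda x,y:(307.6+(x-425)/7,184.6+y/7)
for nm,pts,z,f in(('deck',[(108,42),(370,92),(290,472),(38,418)],85,U),('open',[(155,155),(265,178),(238,362),(118,342)],85,U),('cover',[(480,100),(630,55),(702,295),(548,340)],10,C),('lip',[(573,367),(692,335)],4,C),('ribtop',[(570,100),(597,95),(618,190),(592,200)],26,C)):
    P=np.array([atz('top',f(*p),z)[:2] for p in pts]);print(nm,P.round(1).tolist(),P.mean(0).round(1))
    if len(P)==4:
        d=(P[0]+P[1]-P[2]-P[3])/2;e=(P[0]+P[3]-P[1]-P[2])/2
        print(np.degrees(np.arctan2(d[1],d[0])),np.degrees(np.arctan2(-e[0],e[1])),np.hypot(*d),np.hypot(*e))
ci=camera_info('wrist');print(ray('wrist',(256,192)),state()['ee_pos'])
E
```

```text
deck [[658.0, 250.3], [632.9, 110.6], [433.6, 149.0], [459.2, 282.8]] [545.9 198.2]
-10.090024389229127 -10.511568554295343 202.18839920118677 139.0579361014785
open [[598.4, 223.5], [587.0, 165.0], [490.5, 177.3], [499.8, 240.9]] [543.9 201.7]
-8.651100263001682 -9.656250122739472 98.64334579252697 61.97635150354351
cover [[586.0, -139.2], [604.7, -199.2], [509.4, -228.5], [491.0, -167.0]] [ 547.8 -183.5]
16.701984117311778 17.01356695437731 99.31196322613374 63.55335878602216
lip [[480.3, -177.9], [493.5, -225.7]] [ 486.9 -201.8]
ribtop [[585.4, -172.9], [587.5, -183.6], [550.2, -192.1], [546.2, -181.8]] [ 567.3 -182.6]
12.78600288276454 16.37375147279719 39.20255362485829 10.913753335867376
(array([ 75.57572972, 572.03630056, 384.85510952]), array([ 0.2285601 , -0.04038151, -0.9729193 ])) [142.0349261  556.72753049 213.20777935]
```

Request:
move_arm(
  motion=[
    [91,[0,-1,0.1],[0,0,0]],
    [91,[0,-1,0.1],[0,0,0]],
    [91,[0,-1,0.1],[0,0,0]],
    [91,[0.5,-1,0.1],[0,0,0.1]],
    [91,[1,-0.9,0.1],[0,0,0.1]],
    [91,[1,-0.8,0],[0,0,0.1]],
    [91,[1,-0.8,0],[0,0,0.1]],
    [91,[1,-0.8,0],[0,0,0.1]],
    [91,[1,-0.8,0],[0,0,0.1]],
    [91,[1,-0.8,0],[0,0,0.1]],
    [91,[1,-0.8,0],[0,0,0.1]],
    [91,[1,-0.8,0],[0,0,0.1]],
    [91,[1,-0.8,0],[0,0,0.1]],
    [91,[1,-0.7,0],[0,0,0.1]],
    [91,[1,-0.6,0],[0,0,0.1]],
    [91,[1,-0.5,0],[0,0,0]],
    [91,[1,-0.4,0],[0,0,0]],
    [91,[1,-0.3,0],[0,0,0]],
    [91,[1,-0.1,0],[0,0,0]],
    [91,[0.6,0,0],[0,0,0]],
  ],
)

```text
time_s: 1.77
ee_pos: [546.8, 208.5, 225.8]
ee_rot: [-180.0, 0.0, 170.4]
force: [0.1, 0.5, -0.5]
gripper_width: 91.0
gripper_force: 0.0
```

Request:
move_arm(
  motion=[
    [91,[0,0,0],[0,0,0]],
    [91,[0,0,0],[0,0,0]],
    [91,[0,0,0],[0,0,0]],
  ],
)

```text
time_s: 2.02
ee_pos: [543.6, 209.6, 226.0]
ee_rot: [-180.0, -0.1, 170.5]
force: [0.1, 0.1, 0.1]
gripper_width: 91.1
gripper_force: 0.0
```

```bash
python3 - <<'E'
from h import *
import pickle
ci=camera_info('wrist');print(state()['ee_pos'],state()['ee_rot']);pickle.dump(ci,open('w1.pkl','wb'))
a=save('wrist','w1');cv2.imwrite('pics/w1b.png',cv2.resize(a,(800,600),interpolation=cv2.INTER_CUBIC))
E
```

```text
[543.57262096 209.64899518 226.02723057] [-1.79967034e+02 -9.82200283e-02  1.70500691e+02]
```

View pics/w1b.png

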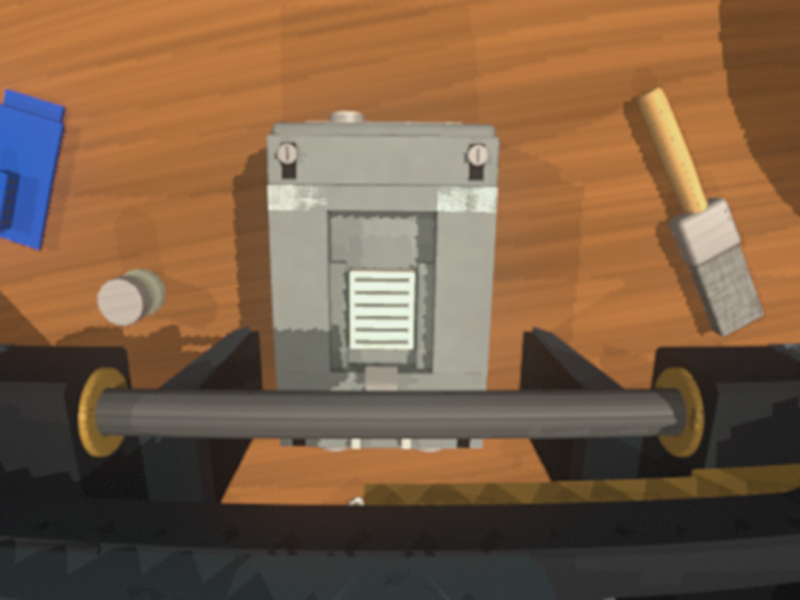

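The view shows the opening's front edge at row 211, from column 329 to 437, and its rear edge at row 372. The catch tip is at (381,368) and the deck sides run at x 269–497.

```bash
python3 - <<'E'
from h import *
import pickle
ci=pickle.load(open('w1.pkl','rb'))
f=lambda x,y:((x+.5)*.64-.5,(y+.5)*.64-.5)
for nm,p,z in(('fl',(437,211),85),('fr',(329,211),85),('rr',(332,372),85),('rl',(434,372),85),('deckfl',(497,136),85),('deckfr',(269,136),85),('deckrr',(281,446),85),('deckrl',(483,446),85),('catch',(381,368),86),('cass',(348,268),83),('cass',(415,268),83),('cass',(415,350),83),('cass',(349,350),83)):
    P=atz('w',f(*p),z,ci);print(nm,P.round(1))
E
```

```text
fl [499.7 243.3  85. ]
fr [488.9 179.8  85. ]
rr [589.5 161.8  85. ]
rl [600.4 226.5  85. ]
deckfl [462.4 284.4  85. ]
deckfr [440.1 153.4  85. ]
deckrr [636.2 117.2  85. ]
deckrl [658.7 251.4  85. ]
catch [591.6 193.5  86. ]
cass [525.  184.4  83. ]
cass [531.9 225.   83. ]
cass [584.3 216.7  83. ]
cass [577.3 175.1  83. ]
```

Request:
move_arm(
  motion=[
    [91,[0.05,-0.97,0],[0,0,0.41]],
    [91,[0.05,-0.97,0],[0,0,0.41]],
    [91,[0.05,-0.97,0],[0,0,0.41]],
    [91,[0.05,-0.97,0],[0,0,0.41]],
    [91,[0.05,-0.97,0],[0,0,0.41]],
    [91,[0.05,-0.97,0],[0,0,0.41]],
    [91,[0.05,-0.97,0],[0,0,0.41]],
    [91,[0.05,-0.97,0],[0,0,0.41]],
    [91,[0.05,-0.97,0],[0,0,0.41]],
    [91,[0.05,-0.97,0],[0,0,0.41]],
    [91,[0.05,-0.97,0],[0,0,0.41]],
    [91,[0.05,-0.97,0],[0,0,0.41]],
    [91,[0.05,-0.97,0],[0,0,0.41]],
    [91,[0.05,-0.97,0],[0,0,0.41]],
    [91,[0.05,-0.97,0],[0,0,0.41]],
    [91,[0.1,-0.97,0],[0,0,0.41]],
    [91,[0,0,0],[0,0,0]],
    [91,[0,0,0],[0,0,0]],
    [91,[0,0,0],[0,0,0]],
  ],
)

```text
time_s: 3.65
ee_pos: [565.3, -177.3, 226.6]
ee_rot: [179.9, -0.0, -163.3]
force: [0.4, 0.3, 0.1]
gripper_width: 90.9
gripper_force: 0.0
```

```bash
python3 - <<'E'
from h import *
import pickle
ci=camera_info('wrist');s=state();print(s['ee_pos'],s['ee_rot'],s['qpos']);pickle.dump(ci,open('w2.pkl','wb'))
a=save('wrist','w2');cv2.imwrite('pics/w2b.png',cv2.resize(a,(800,600),interpolation=cv2.INTER_CUBIC))
E
```

```text
[ 565.32802859 -177.29268623  226.61610417] [ 1.79948020e+02 -3.48788798e-03 -1.63267376e+02] [-1.85470486e+01  1.94963266e+01  8.60280440e+01  4.19426539e-02
  7.45085025e+01 -1.25290886e+02]
```

View pics/w2b.png

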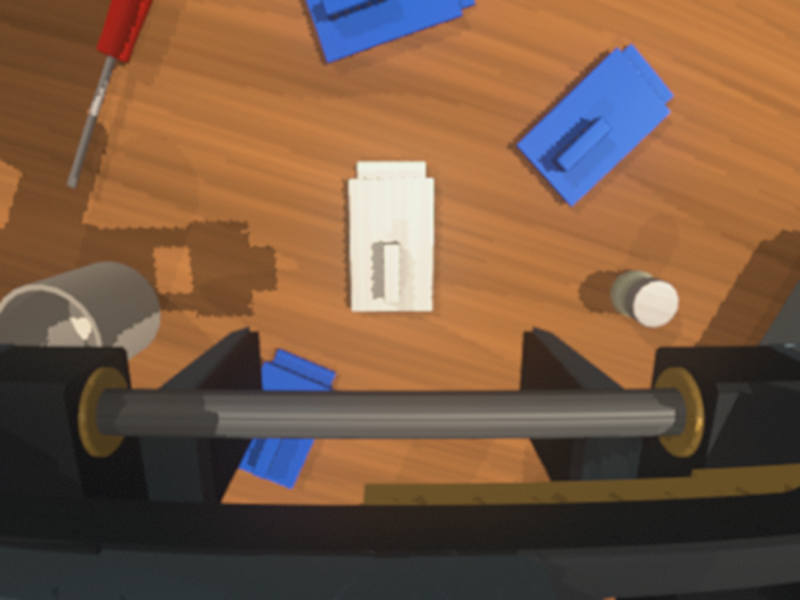

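```bash
python3 - <<'E'
from h import *
import pickle
ci=pickle.load(open('w2.pkl','rb'))
f=lambda x,y:((x+.5)*.64-.5,(y+.5)*.64-.5)
for nm,p,z in(('pfl',(434,179),10),('pfr',(348,179),10),('prr',(351,311),10),('prl',(433,311),10),('lip',(358,161),4),('lip',(426,161),4),('ribf',(392,243),26),('ribr',(392.5,303),26),('mug',(45,325),90)):
    P=atz('w',f(*p),z,ci);print(nm,P.round(1))
E
```

```text
pfl [ 491.6 -167.2   10. ]
pfr [ 509.6 -227.5   10. ]
prr [ 605.  -198.4   10. ]
prl [ 586.9 -137.6   10. ]
lip [ 495.1 -224.4    4. ]
lip [ 480.7 -176.3    4. ]
ribf [ 543.6 -183.8   26. ]
ribr [ 586.  -170.7   26. ]
mug [ 649.5 -387.    90. ]
```

The cover's rib centre comes out at (565.3,-177.3) with yaw 16.8°, which is already under the tool. Descending and gripping.

Request:
move_arm(
  motion=[
    [60,[0,0,-1],[0,0,0]],
    [60,[0,0,-1],[0,0,0]],
    [60,[0,0,-1],[0,0,0]],
    [60,[0,0,-1],[0,0,0]],
    [60,[0,0,-1],[0,0,0]],
    [60,[0,0,-1],[0,0,0]],
    [60,[0,0,-1],[0,0,0]],
    [60,[0,0,-1],[0,0,0]],
    [40,[0,0,-0.4],[0,0,0]],
    [40,[0,0,-0.18],[0,0,0]],
    [40,[0,0,0],[0,0,0]],
    [40,[0,0,0],[0,0,0]],
  ],
)

```text
time_s: 4.7
ee_pos: [566.9, -178.2, 13.2]
ee_rot: [-179.9, 0.1, -163.2]
force: [-0.6, -0.0, -0.0]
gripper_width: 40.5
gripper_force: 0.0
```

Request:
move_arm(
  motion=[
    [20,[0,0,0],[0,0,0]],
    [8,[0,0,0],[0,0,0]],
    [8,[0,0,0],[0,0,0]],
    [8,[0,0,0],[0,0,0]],
    [8,[0,0,0],[0,0,0]],
    [8,[0,0,0],[0,0,0]],
  ],
  grip_force=45,
)

```text
time_s: 5.2
ee_pos: [566.1, -178.3, 12.5]
ee_rot: [-180.0, 0.0, -163.3]
force: [-1.1, 1.9, 4.3]
gripper_width: 11.9
gripper_force: 45.0
```

```bash
cat > g.py <<'E'
from h import *
YAW=np.radians(-9.8); S=np.array([494.3,211.6,85.]); G=np.array([18.3+50,0,12.5-4])
ux=np.array([np.cos(YAW),np.sin(YAW),0]);uy=np.array([-np.sin(YAW),np.cos(YAW),0]);uz=np.array([0,0,1.])
def tcp(ax,az,th,S=S):
    c,s=np.cos(th),np.sin(th)
    return S+ux*(ax+c*G[0]-s*G[2])+uz*(az+s*G[0]+c*G[2])
def where(S=S):
    from scipy.spatial.transform import Rotation as Ro
    st=state();R=Ro.from_euler('xyz',st['ee_rot'],degrees=True).as_matrix()
    z=R[:,2]; th=np.arctan2(z@ux,-z[2]); p=np.array(st['ee_pos'])-S
    c,s=np.cos(th),np.sin(th)
    x=p@ux-c*G[0]+s*G[2]; zz=p[2]-s*G[0]-c*G[2]
    f=np.array(st['force'])
    yw=np.degrees(np.arctan2(*( R[:,1][[0,1]]*1)))
    print('t',st['time_s'],'A x,y,z',np.round([x,p@uy,zz],2),'th',round(th,4),'tooly',np.round(R[:,1],3),'F unit',np.round([f@ux,f@uy,f[2]],1),'w',st['gripper_width'])
    print('ee',st['ee_pos'].round(1),'q',st['qpos'].round(1))
    return x,zz,th
E
python3 - <<'E'
from g import *
for a in((20,25,.5),(16,-1.5,.5),(16,-5.5,.5),(3,-5.5,.5)):print(a,tcp(*a))
E
```

```text
(20, 25, 0.5) [569.05676004 198.68726538 150.20421606]
(16, -1.5, 0.5) [565.11512844 199.36810338 123.70421606]
(16, -5.5, 0.5) [565.11512844 199.36810338 119.70421606]
(3, -5.5, 0.5) [552.30482576 201.58082687 119.70421606]
```

Request:
move_arm(
  motion=[
    [8,[0,0,0.5],[0,0,0]],
    [8,[0,0,1],[0,0,0]],
    [8,[0,0,1],[0,0,0]],
    [8,[0,0,1],[0,0,0]],
    [8,[0,0,1],[0,0,0]],
    [8,[0,0,1],[0,0,0]],
    [8,[0,0,1],[0,0,0]],
    [8,[0,0.5,1],[0,0,0]],
    [8,[0,1,0],[0,0,-0.5]],
    [8,[0,1,0],[0,0,-0.5]],
    [8,[0,1,0],[0,0,-0.5]],
    [8,[0,1,0],[0,0,-0.5]],
    [8,[0,1,0],[0,0,-0.5]],
    [8,[0,1,0],[0,0,-0.5]],
    [8,[0,1,0],[0,0,-0.5]],
    [8,[0,1,0],[0,0,-0.5]],
    [8,[0,1,0],[0,0,-0.5]],
    [8,[0,1,0],[0,0,-0.5]],
    [8,[0,1,0],[0,0,-0.5]],
    [8,[0,1,0],[0,0,-0.5]],
  ],
)

```text
time_s: 6.87
ee_pos: [565.5, 135.2, 199.1]
ee_rot: [-180.0, -0.0, 172.6]
force: [-0.6, 0.1, -1.1]
gripper_width: 11.7
gripper_force: 45.0
```

Request:
move_arm(
  motion=[
    [8,[0,1,0],[0,0,-0.62]],
    [8,[0,1,0],[-0.15,-0.88,0]],
    [8,[0.14,0.55,0],[-0.15,-0.88,0]],
    [8,[0,0,0],[-0.15,-0.88,0]],
    [8,[0,0,0],[-0.15,-0.88,0]],
    [8,[0,0,0],[-0.15,-0.88,0]],
    [8,[0,0,-0.4],[-0.15,-0.88,0]],
    [8,[0,0,-0.8],[-0.15,-0.88,0]],
    [8,[0,0,-0.8],[-0.15,-0.88,0]],
    [8,[0,0,0],[0,0,0]],
    [8,[0,0,0],[0,0,0]],
    [8,[0,0,0],[0,0,0]],
  ],
)

```text
time_s: 7.87
ee_pos: [570.9, 198.6, 151.0]
ee_rot: [179.9, 28.6, 170.2]
force: [0.5, 0.5, -0.3]
gripper_width: 11.8
gripper_force: 45.0
```

```bash
python3 - <<'E'
from g import *
import pickle
where()
a=save('side','s1');b=save('wrist','w3');pickle.dump(camera_info('wrist'),open('w3.pkl','wb'))
o=np.hstack([cv2.resize(a[110:230,130:275],(400,331),interpolation=cv2.INTER_CUBIC),cv2.resize(b,(400,300))[:300].copy() if 0 else cv2.copyMakeBorder(cv2.resize(b,(400,300)),0,31,0,0,cv2.BORDER_CONSTANT)])
cv2.imwrite('pics/m1.png',o)
E
```

```text
t 7.8667 A x,y,z [21.83  0.19 25.84] th 0.4998 tooly [0.169 0.986 0.002] F unit [ 0.4  0.5 -0.3] w 11.76163695751884
ee [570.9 198.6 151. ] q [ 27.2  14.5 111.8 -30.9  33.9 -30.1]
```

View pics/m1.png

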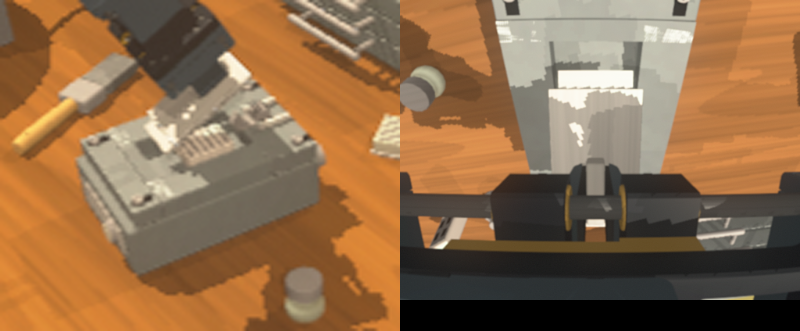

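The cover is held straight and tilted 0.50 rad. In the wrist view the lip centre and the opening centre are both at column 596, so it is centred sideways. Lowering the lip into the opening.

Request:
move_arm(
  motion=[
    [8,[-0.12,0.02,-0.3],[0,0,0]],
    [8,[-0.12,0.02,-0.3],[0,0,0]],
    [8,[0,0,-0.3],[0,0,0]],
    [8,[0,0,-0.2],[0,0,0]],
    [8,[0,0,-0.15],[0,0,0]],
    [8,[0,0,0],[0,0,0]],
    [8,[0,0,0],[0,0,0]],
  ],
)

```text
time_s: 8.55
ee_pos: [563.6, 198.9, 118.1]
ee_rot: [180.0, 28.6, 170.2]
force: [1.4, 0.2, -1.1]
gripper_width: 11.3
gripper_force: 45.0
```

```bash
python3 -c "
from g import *
where()"
```

```text
t 8.55 A x,y,z [14.55 -0.7  -7.02] th 0.4985 tooly [0.169 0.986 0.001] F unit [ 1.3  0.5 -1.1] w 11.257505112476945
ee [563.6 198.9 118.1] q [ 27.7  16.5 114.9 -35.5  30.  -24.4]
```

Request:
move_arm(
  motion=[
    [8,[-0.07,0.012,0],[0,0,0]],
    [8,[-0.07,0.012,0],[0,0,0]],
    [8,[-0.07,0.012,0],[0,0,0]],
    [8,[-0.07,0.012,0],[0,0,0]],
    [8,[0,0,0],[0,0,0]],
    [8,[0,0,0],[0,0,0]],
  ],
)

```text
time_s: 9.05
ee_pos: [556.3, 200.2, 118.4]
ee_rot: [179.9, 28.6, 170.2]
force: [-0.9, -0.6, 0.3]
gripper_width: 11.7
gripper_force: 45.0
```

Request:
move_arm(
  motion=[
    [8,[-0.04,0.007,0],[0,0,0]],
    [8,[0,0,0],[0,0,0]],
    [8,[0,0,0],[0,0,0]],
  ],
)

```text
time_s: 9.3
ee_pos: [555.4, 200.3, 118.2]
ee_rot: [180.0, 28.6, 170.2]
force: [1.0, 0.1, -0.1]
gripper_width: 11.7
gripper_force: 45.0
```

Request:
move_arm(
  motion=[
    [8,[-0.04,0.007,0],[0,0,0]],
    [8,[0,0,0],[0,0,0]],
    [8,[0,0,0],[0,0,0]],
  ],
)

```text
time_s: 9.55
ee_pos: [554.4, 200.5, 118.2]
ee_rot: [180.0, 28.6, 170.2]
force: [-0.8, 0.5, -2.7]
gripper_width: 11.4
gripper_force: 45.0
```

Request:
move_arm(
  motion=[
    [8,[-0.04,0.007,0],[0,0,0]],
    [8,[0,0,0],[0,0,0]],
    [8,[0,0,0],[0,0,0]],
  ],
)

```text
time_s: 9.8
ee_pos: [553.3, 200.6, 118.2]
ee_rot: [180.0, 28.6, 170.2]
force: [-0.2, -0.8, -0.2]
gripper_width: 11.8
gripper_force: 45.0
```

```bash
python3 -c "
from g import *
where()"
```

```text
t 9.8 A x,y,z [ 4.12 -0.75 -6.93] th 0.4985 tooly [0.169 0.986 0.001] F unit [-0.1 -0.8 -0.2] w 11.811074735593946
ee [553.3 200.6 118.2] q [ 28.5  15.9 115.9 -36.1  30.1 -23. ]
```

Request:
move_arm(
  motion=[
    [8,[-0.04,0.007,0],[0,0,0]],
    [8,[0,0,0],[0,0,0]],
    [8,[0,0,0],[0,0,0]],
  ],
)

```text
time_s: 10.05
ee_pos: [552.3, 200.8, 118.2]
ee_rot: [180.0, 28.6, 170.2]
force: [-0.3, 0.9, -0.9]
gripper_width: 11.6
gripper_force: 45.0
```

Request:
move_arm(
  motion=[
    [8,[-0.04,0.007,0],[0,0,0]],
    [8,[0,0,0],[0,0,0]],
    [8,[0,0,0],[0,0,0]],
  ],
)

```text
time_s: 10.3
ee_pos: [551.6, 201.0, 118.4]
ee_rot: [179.9, 28.6, 170.2]
force: [1.3, -0.1, -0.4]
gripper_width: 11.3
gripper_force: 45.0
```

Request:
move_arm(
  motion=[
    [8,[-0.04,0.007,0],[0,0,0]],
    [8,[0,0,0],[0,0,0]],
    [8,[0,0,0],[0,0,0]],
  ],
)

```text
time_s: 10.55
ee_pos: [551.3, 201.2, 118.7]
ee_rot: [179.9, 28.7, 170.3]
force: [4.1, -1.7, -2.2]
gripper_width: 11.7
gripper_force: 45.0
```

The bar was felt at A≈2.3 mm, against 2.9 mm expected. The plate's front edge is on the bar with the lip beneath it. Next I'll compute the pivot path.

```bash
python3 - <<'E'
from g import *
where()
pt=lambda th,az:tcp(6*np.sin(th),az,th)
u=np.radians(4)
ths=[.4985-u*i for i in range(8)]+[0]
az=lambda t:-6.2-0.5*t/.5*1.0
for a,b in zip(ths,ths[1:]):
    d=(pt(b,az(b))-pt(a,az(a)));k=(a-b)/u
    print(round(b,3),(d/25).round(3),(k*uy).round(3),'z',pt(b,az(b))[2].round(1))
E
```

```text
t 10.55 A x,y,z [ 2.03 -0.57 -6.53] th 0.5001 tooly [0.169 0.986 0.001] F unit [ 4.3 -1.  -2.2] w 11.709428863202506
ee [551.3 201.2 118.7] q [ 28.7  15.7 116.1 -36.4  30.1 -22.6]
0.429 [ 0.09  -0.016 -0.157] [0.17  0.985 0.   ] z 114.5
0.359 [ 0.078 -0.014 -0.164] [0.17  0.985 0.   ] z 110.4
0.289 [ 0.066 -0.011 -0.17 ] [0.17  0.985 0.   ] z 106.1
0.219 [ 0.054 -0.009 -0.176] [0.17  0.985 0.   ] z 101.7
0.149 [ 0.041 -0.007 -0.18 ] [0.17  0.985 0.   ] z 97.2
0.08 [ 0.028 -0.005 -0.184] [0.17  0.985 0.   ] z 92.6
0.01 [ 0.015 -0.003 -0.187] [0.17  0.985 0.   ] z 88.0
0 [ 0.001 -0.    -0.026] [0.024 0.138 0.   ] z 87.3
```

Request:
move_arm(
  motion=[
    [8,[0.045,-0.008,-0.08],[0.085,0.492,0]],
    [8,[0.045,-0.008,-0.08],[0.085,0.492,0]],
    [8,[0,0,0],[0,0,0]],
    [8,[0.039,-0.007,-0.082],[0.085,0.492,0]],
    [8,[0.039,-0.007,-0.082],[0.085,0.492,0]],
    [8,[0,0,0],[0,0,0]],
    [8,[0,0,0],[0,0,0]],
  ],
)

```text
time_s: 11.13
ee_pos: [555.5, 200.6, 110.6]
ee_rot: [179.9, 20.7, 170.2]
force: [4.3, -0.6, -0.8]
gripper_width: 11.8
gripper_force: 45.0
```

```bash
python3 -c "
from g import *
where()"
```

```text
t 11.1333 A x,y,z [ 1.36 -0.45 -6.53] th 0.3617 tooly [0.17  0.985 0.002] F unit [ 4.3  0.1 -0.8] w 11.824087388459256
ee [555.5 200.6 110.6] q [ 25.3  17.7 110.8 -20.1  35.9 -40.1]
```

Still hooked, with a light 4 N forward contact. Continuing the pivot.

Request:
move_arm(
  motion=[
    [8,[0.033,-0.006,-0.085],[0.085,0.492,0]],
    [8,[0.033,-0.006,-0.085],[0.085,0.492,0]],
    [8,[0,0,0],[0,0,0]],
    [8,[0.027,-0.005,-0.088],[0.085,0.492,0]],
    [8,[0.027,-0.005,-0.088],[0.085,0.492,0]],
    [8,[0,0,0],[0,0,0]],
    [8,[0,0,0],[0,0,0]],
  ],
)

```text
time_s: 11.72
ee_pos: [558.5, 200.0, 101.9]
ee_rot: [179.9, 12.8, 170.2]
force: [5.6, -1.5, -0.8]
gripper_width: 11.3
gripper_force: 45.0
```

```bash
python3 -c "
from g import *
where()"
```

```text
t 11.7167 A x,y,z [ 0.54 -0.53 -6.52] th 0.2233 tooly [0.169 0.986 0.002] F unit [ 5.7 -0.6 -0.8] w 11.330179986571583
ee [558.5 200.  101.9] q [ 22.4  20.5 105.5  -9.7  43.5 -51.4]
```

Request:
move_arm(
  motion=[
    [8,[0.021,-0.004,-0.09],[0.085,0.492,0]],
    [8,[0,0,0],[0,0,0]],
    [8,[0.021,-0.004,-0.09],[0.085,0.492,0]],
    [8,[0,0,0],[0,0,0]],
    [8,[0,0,0],[0,0,0]],
  ],
)

```text
time_s: 12.13
ee_pos: [559.6, 199.8, 97.5]
ee_rot: [179.9, 8.8, 170.2]
force: [5.2, -0.5, 0.0]
gripper_width: 11.2
gripper_force: 45.0
```

```bash
python3 -c "
from g import *
where()"
```

```text
t 12.1333 A x,y,z [ 0.14 -0.51 -6.33] th 0.154 tooly [0.169 0.986 0.002] F unit [5.2 0.4 0. ] w 11.218816856010248
ee [559.6 199.8  97.5] q [ 21.   22.  102.9  -6.   47.6 -55.4]
```

Request:
move_arm(
  motion=[
    [8,[0.014,-0.002,-0.092],[0.085,0.492,0]],
    [8,[0,0,0],[0,0,0]],
    [8,[0,0,0],[0,0,0]],
  ],
)

```text
time_s: 12.38
ee_pos: [560.0, 199.7, 95.2]
ee_rot: [179.9, 6.8, 170.2]
force: [5.8, -1.8, 0.6]
gripper_width: 11.7
gripper_force: 45.0
```

```bash
python3 -c "
from g import *
where()"
```

```text
t 12.3833 A x,y,z [-0.06 -0.57 -6.33] th 0.1193 tooly [0.17  0.986 0.002] F unit [ 6.  -0.8  0.6] w 11.749720850014265
ee [560.  199.7  95.2] q [ 20.4  22.9 101.6  -4.4  49.6 -57.1]
```

Request:
move_arm(
  motion=[
    [8,[0.014,-0.002,-0.092],[0.085,0.492,0]],
    [8,[0,0,0],[0,0,0]],
    [8,[0,0,0],[0,0,0]],
  ],
)

```text
time_s: 12.63
ee_pos: [560.3, 199.6, 93.2]
ee_rot: [179.9, 4.8, 170.2]
force: [5.6, -0.9, 1.9]
gripper_width: 11.8
gripper_force: 45.0
```

```bash
python3 -c "
from g import *
where()"
```

```text
t 12.6333 A x,y,z [-0.23 -0.56 -6.09] th 0.0846 tooly [0.17  0.986 0.002] F unit [5.6 0.1 1.9] w 11.785273007347195
ee [560.3 199.6  93.2] q [ 19.8  23.8 100.3  -2.9  51.7 -58.7]
```

Request:
move_arm(
  motion=[
    [8,[0.008,-0.001,-0.093],[0.085,0.492,0]],
    [8,[0,0,0],[0,0,0]],
    [8,[0,0,0],[0,0,0]],
  ],
)

```text
time_s: 12.88
ee_pos: [560.6, 199.6, 90.9]
ee_rot: [179.9, 2.9, 170.2]
force: [6.4, -1.6, 1.9]
gripper_width: 11.4
gripper_force: 45.0
```

```bash
python3 -c "
from g import *
where()"
```

```text
t 12.8833 A x,y,z [-0.37 -0.53 -6.  ] th 0.05 tooly [0.17  0.985 0.002] F unit [ 6.6 -0.5  1.9] w 11.433880468716147
ee [560.6 199.6  90.9] q [ 19.2  24.7  99.   -1.6  53.8 -60.1]
```

Request:
move_arm(
  motion=[
    [8,[0.004,-0.001,-0.07],[0.06,0.36,0]],
    [8,[0,0,0],[0,0,0]],
    [8,[0,0,0],[0,0,0]],
  ],
)

```text
time_s: 13.13
ee_pos: [560.8, 199.6, 89.2]
ee_rot: [179.9, 1.4, 170.2]
force: [5.8, -1.9, 2.9]
gripper_width: 11.8
gripper_force: 45.0
```

```bash
python3 -c "
from g import *
where()"
```

```text
t 13.1333 A x,y,z [-0.51 -0.54 -5.99] th 0.0248 tooly [0.17  0.985 0.002] F unit [ 6.1 -0.9  2.9] w 11.787593951202085
ee [560.8 199.6  89.2] q [ 18.8  25.3  98.   -0.7  55.3 -61. ]
```

Request:
move_arm(
  motion=[
    [8,[0.002,0,-0.06],[0.06,0.36,0]],
    [8,[0,0,0],[0,0,0]],
    [8,[0,0,0],[0,0,0]],
  ],
)

```text
time_s: 13.38
ee_pos: [560.9, 199.5, 87.7]
ee_rot: [179.9, -0.0, 170.2]
force: [5.4, -1.2, 2.5]
gripper_width: 11.3
gripper_force: 45.0
```

```bash
python3 -c "
from g import *
where()"
```

```text
t 13.3833 A x,y,z [-0.63 -0.57 -5.8 ] th -0.0004 tooly [0.17  0.985 0.001] F unit [ 5.5 -0.2  2.5] w 11.251443402785736
ee [560.9 199.5  87.7] q [ 18.4  26.   97.1   0.1  56.9 -61.8]
```

Request:
move_arm(
  motion=[
    [8,[0,0,-0.03],[0,0,0]],
    [8,[0,0,0],[0,0,0]],
    [8,[0,0,0],[0,0,0]],
  ],
)

```text
time_s: 13.63
ee_pos: [560.9, 199.6, 87.5]
ee_rot: [179.9, 0.0, 170.2]
force: [6.2, -2.4, 3.8]
gripper_width: 11.5
gripper_force: 45.0
```

Request:
move_arm(
  motion=[
    [8,[0,0,-0.03],[0,0,0]],
    [8,[0,0,0],[0,0,0]],
    [8,[0,0,0],[0,0,0]],
  ],
)

```text
time_s: 13.88
ee_pos: [560.9, 199.5, 87.4]
ee_rot: [179.9, 0.0, 170.2]
force: [4.9, -1.4, 8.0]
gripper_width: 11.6
gripper_force: 45.0
```

Request:
move_arm(
  motion=[
    [8,[0,0,-0.03],[0,0,0]],
    [8,[0,0,0],[0,0,0]],
    [8,[0,0,0],[0,0,0]],
  ],
)

```text
time_s: 14.13
ee_pos: [560.9, 199.6, 87.4]
ee_rot: [179.9, 0.1, 170.2]
force: [3.1, -1.9, 11.2]
gripper_width: 11.8
gripper_force: 45.0
```

```bash
python3 - <<'E'
from g import *
where()
a=save('top','t2');b=save('side','s2')
cv2.imwrite('pics/m2.png',np.hstack([cv2.resize(a[160:262,150:235],(400,480),interpolation=cv2.INTER_CUBIC),cv2.resize(b[130:210,150:255],(400,480),interpolation=cv2.INTER_CUBIC)]))
E
```

```text
t 14.1333 A x,y,z [-0.6  -0.52 -6.15] th 0.0009 tooly [0.169 0.986 0.002] F unit [ 3.3 -1.4 11.2] w 11.756496677205284
ee [560.9 199.6  87.4] q [ 18.4  26.   97.2   0.1  56.8 -61.8]
```

View pics/m2.png

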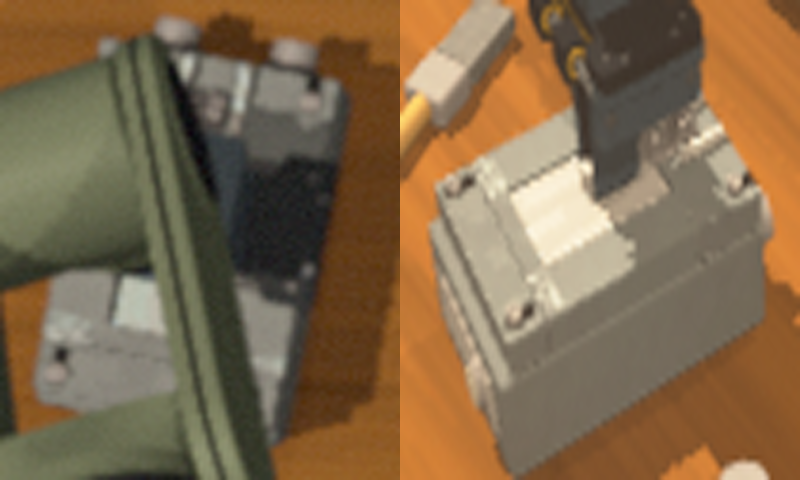

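The force rises against a firm stop at TCP z 87.4 and the cover looks flush in the side view. I'll give one more gentle press with a slight rear-down nudge, ease off, then open the fingers and look.

Request:
move_arm(
  motion=[
    [8,[0,0,-0.02],[0.02,0.15,0]],
    [8,[0,0,0],[0,0,0]],
    [8,[0,0,0],[0,0,0]],
  ],
)

```text
time_s: 14.48
ee_pos: [561.0, 199.5, 87.5]
ee_rot: [179.9, -0.5, 170.2]
force: [1.5, -2.2, 15.8]
gripper_width: 11.5
gripper_force: 45.0
```

```bash
python3 -c "
from g import *
where()"
```

```text
t 14.4833 A x,y,z [-0.64 -0.54 -5.41] th -0.0094 tooly [0.169 0.986 0.001] F unit [ 1.9 -1.9 15.8] w 11.545619647836705
ee [561.  199.5  87.5] q [ 18.3  26.2  96.7   0.4  57.5 -62.2]
```

Request:
move_arm(
  motion=[
    [8,[0.02,-0.003,0.07],[-0.02,-0.15,0]],
    [8,[0,0,0],[0,0,0]],
    [8,[0,0,0],[0,0,0]],
  ],
)

```text
time_s: 14.73
ee_pos: [560.9, 199.6, 87.4]
ee_rot: [179.9, -0.1, 170.2]
force: [3.7, -1.9, 8.7]
gripper_width: 11.6
gripper_force: 45.0
```

Request:
move_arm(
  motion=[
    [20,[0,0,0],[0,0,0]],
    [30,[0,0,0],[0,0,0]],
    [36,[0,0,0],[0,0,0]],
    [36,[0,0,0.3],[0,0,0]],
    [36,[0,0,0.5],[0,0,0]],
    [36,[0,0,1],[0,0,0]],
    [36,[0,0,1],[0,0,0]],
    [36,[-0.5,0,1],[0,0,0]],
    [36,[-1,0,1],[0,0,0]],
    [36,[-1,0,0.5],[0,0,0]],
    [36,[-1,0,0],[0,0,0]],
    [36,[-0.5,0,0],[0,0,0]],
    [36,[0,0,0],[0,0,0]],
    [36,[0,0,0],[0,0,0]],
  ],
)

```text
time_s: 15.9
ee_pos: [460.0, 199.5, 218.1]
ee_rot: [180.0, -0.3, 170.3]
force: [0.7, -0.2, 0.2]
gripper_width: 36.0
gripper_force: 0.0
```

```bash
python3 - <<'E'
from g import *
where()
w=save('wrist','w4');b=save('side','s3')
cv2.imwrite('pics/m3.png',np.hstack([cv2.resize(w[:260,130:400],(400,385),interpolation=cv2.INTER_CUBIC),cv2.resize(b[128:205,155:255],(400,385),interpolation=cv2.INTER_CUBIC)]))
E
```

```text
t 15.9 A x,y,z [-100.11  -17.81  124.93] th -0.0056 tooly [0.169 0.986 0.001] F unit [ 0.8 -0.1  0.2] w 36.04646560772111
ee [460.  199.5 218.1] q [ 22.   11.6  98.3   0.2  70.3 -58.3]
```

View pics/m3.png

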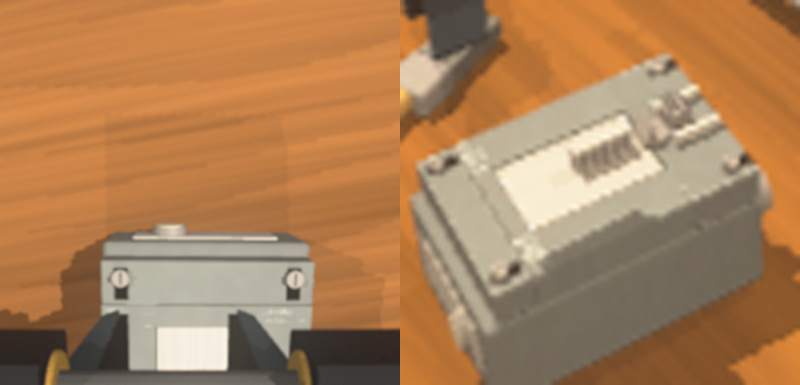

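The side view shows the cover flush in the opening. I'll check the catch from above, nearer.

Request:
move_arm(
  motion=[
    [60,[1,0,0],[0,0,0]],
    [60,[1,0,0],[0,0,0]],
    [60,[1,0,0],[0,0,0]],
    [60,[1,0,0],[0,0,0]],
    [60,[1,-0.2,0],[0,0,0]],
    [60,[1,-0.2,0],[0,0,0]],
    [60,[0.6,0,0],[0,0,0]],
    [60,[0,0,0],[0,0,0]],
    [60,[0,0,0],[0,0,0]],
    [60,[0,0,0],[0,0,0]],
  ],
)

```text
time_s: 16.83
ee_pos: [624.8, 189.3, 217.3]
ee_rot: [180.0, -0.4, 170.2]
force: [-0.5, 0.1, 0.2]
gripper_width: 59.9
gripper_force: 0.0
```

```bash
python3 - <<'E'
from h import *
ci=camera_info('wrist');w=save('wrist','w5')
p=proj('wrist',[594,194,85],ci);print(p)
x,y=int(p[0]),int(p[1]);y0=max(0,y-90)
cv2.imwrite('pics/w5b.png',cv2.resize(w[y0:y0+140,x-80:x+80],(800,600) if 0 else (686,600),interpolation=cv2.INTER_CUBIC))
E
```

```text
[250.90632344 155.70301075]
```

View pics/w5b.png

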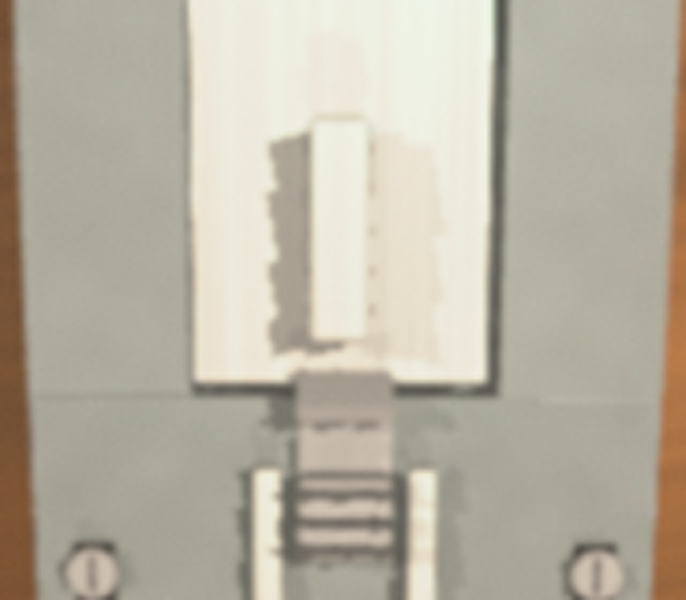

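The catch tip at (345,372) overlaps the cover's rear edge, which is at row 385. The cover sits flat and square in the opening, so I'm handing in.

```bash
python3 -c "
from workcell import *
print(job_done())"
```

```text
the job is handed in; nothing more can be done
None
```

The cover is back on the swarf trap: lip hooked under the front bar, pivoted down, catch over the rear edge in the last close-up, flat and flush; it took about 17 s, pressing with at most about 16 N of the readings I took, and I handed it in with the gripper clear.

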